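# Unlock the turntable of the lidded jar

## Robot

A 6-joint arm with a two-finger parallel gripper is mounted at the origin on the work surface. World frame = base frame: x ahead of the robot, y to its left, z up, the work surface at z = 0. Lengths are in mm, angles in rad, forces in N, time in s.
With the tool pointing down it reaches from about 300 to 775 mm from the base axis. Payload 14.6 kg.
Tool frame: the origin (TCP) lies midway between the tips of the shut fingers; the grasp point (between the pads) lies 19 mm behind it (manip.grip_point_offset is the distance from the TCP to the grasp point, in mm); x points along the fingers, z is the direction in which the jaws open and shut, and the axes are right-handed (so a half turn about x gives the same grasp; the last joint's range is limited). The gripper opens to 94 mm and grips with 3 to 60 N. Pads are 16 mm wide; open, the fingers measure 119 mm over their backs; the gripper's body (75 mm by 177 mm) begins 78 mm behind the grasp point.
Start: joints at [-1.404, 0.3, 1.521, -0, 1.321, -0.067], TCP at [127.415, -535.028, 205.446] pointing down, gripper open.
Joint ranges: [-3.03, 3.03], [-0.79, 2.21], [0.23, 2.52], [-1.04, 4.18], [0, 3.07], [-2.55, 2.55]. Speed limits (rad/s): [2.22, 2.22, 2.57, 3.14, 3.14, 3.14].

## Interface

Orientations are given as [roll, pitch, yaw] about the fixed x, y, z axes, in that order (R = Rz(yaw) Ry(pitch) Rx(roll)).
In Python, from cell import manip, camera, calibration, order gives the robot as it stands.
- The arm moves only by the tool jog_arm, never from a script. Its arguments are lists of equal length, an entry for each row: "turn": the turn, a rotation vector about the tool's x, y, z in degrees, a list of three; "dp": the shift along the tool's x, y, z in cm, a list of three; "gripper": the closure, from 0 (fully open) to 1 (shut). In form: {"turn": [[ax, ay, az], ...], "dp": [[tx, ty, tz], ...], "gripper": [gripper, ...]}. A call has 1 to 8 rows; each row shifts and turns the pose as measured when the row begins, along the tool's axes as they then stand; what a row does not reach is not made up. A row lasts 1/8 s, in which the tool goes at most 62.5 mm and 10.7 degrees, less where a joint would pass 70% of its speed; a pose out of reach is approached as far as the arm can. A call is refused whole if a number of a shift passes 6.25 or a number of a turn 10.7, either way. A call with a gripper value outside its range is refused whole. The fingers move at their own pace and stop on an object; "grip_force" is the grip in N (left out, the last holds). Time passes only in rows, so rows that do not move let the fingers close. It gives the time, the measured TCP pose, the force and the opening at its end, in the units of the state.
- manip.read_state(): the state, without advancing time (a new reading comes with each control period).
- camera(name): name is "scene" or "top" or "wrist"; returns (picture, depth): 480x640x3 uint8, red, green, blue; 480x640 float32, mm along the optical axis (not along the pixel's ray), 0 where there is no reading.
- calibration(name): a dict with "K" (3x3 intrinsics, pixels), "world_from_camera" (4x4, takes a point from camera to world coordinates). Camera axes: x right, y down, z forward; pixel columns grow to the right and rows downward; lengths in mm; the calibration is good to about 2 mm. A picture is of the moment at which its call begins: read the wrist's pose just before it. calibration takes no time and is no camera call; for the wrist camera it gives the pose at the moment of the call.
- order.sign_off(): hands the job in, once; it reports no verdict.
The state is a dict: "clock": time; "joints": joint angles; "qd": joint speeds; "effort": joint torques, N m; "eef_pos": TCP position; "eef_rot": TCP orientation; "wrist_force": force on the tool from outside, world axes, zero at the start; "moment": the same for the moment, N m; "finger_gap": finger opening in mm.
Only numpy, scipy, OpenCV 4.12 (cv2) and the standard library are available. Lean on these libraries where they do the work, as an engineer would, in place of code of your own. Each camera call takes 0.05 s, during which the arm holds its last target.

## Task

Three jar turntables stand on the packing bench, each locked by a spring-loaded index plunger with a black pull knob. Find the turntable whose jar has its lid on, pull that plunger straight back as far as it goes so that its pin is well clear of the turntable's hole, and keep it there: the program finishes while still holding the knob back, so that a packer can turn the jar round. Leave the other two plungers seated and do not disturb the jars or the other things on the bench.

Things in the scene. Friction and masses are not known exactly. Their poses are not given: they have to be found in the camera images.
- stand_left: Fixed jar turntable stand on the left (+y): a grey foot, an aluminium turntable 116 mm across (eight flat index lugs, each with a hole, round its rim) with its top 64 mm above the bench, and on the stand's -x side a dark steel bracket 44 mm wide, 70 mm tall, x -94 to -74 mm, that carries the index plunger (with a nut 20 mm across out to x -100). Origin: turntable's centre at bench level; z up; the plunger is pulled along the stand's -x axis.
- plunger_left (a joint): Travel of the spring-loaded index plunger of stand_left, m: 0 = seated (its 8 mm pin stands 10 mm deep in the turntable's hole), 0.022 = pulled fully back against its end stop (pin 12 mm clear of the hole). The spring pulls it home with 5 N at 0, rising to 10.5 N at full travel; let go, it snaps home.
- knob_left (a point): Centre of that plunger's black pull knob: a cylinder 28 mm across and 24 mm long, axis level along the stand's x, 46 mm above the bench and, when seated, 142 mm from the stand's origin along its -x; it moves with the plunger. Between knob and bracket's nut a 10 mm rod is free over 30 mm (seated), more when pulled. No part of the stand lies below the knob; a loose lid (15 mm tall) may lie on the bench near or partly under it.
- stand_mid: Fixed jar turntable stand in the middle: a grey foot, an aluminium turntable 116 mm across (eight flat index lugs, each with a hole, round its rim) with its top 64 mm above the bench, and on the stand's -x side a dark steel bracket 44 mm wide, 70 mm tall, x -94 to -74 mm, that carries the index plunger (with a nut 20 mm across out to x -100). Origin: turntable's centre at bench level; z up; the plunger is pulled along the stand's -x axis.
- plunger_mid (a joint): Travel of the spring-loaded index plunger of stand_mid, m: 0 = seated (its 8 mm pin stands 10 mm deep in the turntable's hole), 0.022 = pulled fully back against its end stop (pin 12 mm clear of the hole). The spring pulls it home with 5 N at 0, rising to 10.5 N at full travel; let go, it snaps home.
- knob_mid (a point): Centre of that plunger's black pull knob: a cylinder 28 mm across and 24 mm long, axis level along the stand's x, 46 mm above the bench and, when seated, 142 mm from the stand's origin along its -x; it moves with the plunger. Between knob and bracket's nut a 10 mm rod is free over 30 mm (seated), more when pulled. No part of the stand lies below the knob; a loose lid (15 mm tall) may lie on the bench near or partly under it.
- stand_right: Fixed jar turntable stand on the right (-y): a grey foot, an aluminium turntable 116 mm across (eight flat index lugs, each with a hole, round its rim) with its top 64 mm above the bench, and on the stand's -x side a dark steel bracket 44 mm wide, 70 mm tall, x -94 to -74 mm, that carries the index plunger (with a nut 20 mm across out to x -100). Origin: turntable's centre at bench level; z up; the plunger is pulled along the stand's -x axis.
- plunger_right (a joint): Travel of the spring-loaded index plunger of stand_right, m: 0 = seated (its 8 mm pin stands 10 mm deep in the turntable's hole), 0.022 = pulled fully back against its end stop (pin 12 mm clear of the hole). The spring pulls it home with 5 N at 0, rising to 10.5 N at full travel; let go, it snaps home.
- knob_right (a point): Centre of that plunger's black pull knob: a cylinder 28 mm across and 24 mm long, axis level along the stand's x, 46 mm above the bench and, when seated, 142 mm from the stand's origin along its -x; it moves with the plunger. Between knob and bracket's nut a 10 mm rod is free over 30 mm (seated), more when pulled. No part of the stand lies below the knob; a loose lid (15 mm tall) may lie on the bench near or partly under it.
- jar_lid_on_center (a point): The jar with its lid on, 85 mm tall (screwed-on lid 67 mm across over the mouth): filled jar, 70 mm across, standing on the middle of one of the three turntables (which one varies); point 40 mm above its underside.
- jar_open1_center (a point): A jar still without lid, 80 mm tall (open mouth 62 mm across, contents seen 12 mm below the rim): filled jar, 70 mm across, standing on the middle of one of the three turntables (which one varies); point 40 mm above its underside.
- jar_open2_center (a point): A jar still without lid, 80 mm tall (open mouth 62 mm across, contents seen 12 mm below the rim): filled jar, 70 mm across, standing on the middle of one of the three turntables (which one varies); point 40 mm above its underside.
- pen_center (a point): Marker pen lying on the bench, 120 mm long, 14 mm thick; its middle.
- tape_roll_center (a point): Small roll of tape lying flat, 44 mm across, 19 mm tall; its centre.
- spare_lid1_center (a point): Loose jar lid lying flat on the bench, 67 mm across, 15 mm tall; its centre.
- spare_lid2_center (a point): Loose jar lid lying flat on the bench, 67 mm across, 15 mm tall; its centre.
- side_jar_center (a point): Another lidded jar, 70 mm across, 85 mm tall, standing on the bench itself at the left, not on a turntable; point 40 mm above its underside.
- bowl_center (a point): Aluminium bowl, 170 mm across, 60 mm tall, at the right; its centre 30 mm up.

How it is judged (in metres and radians):
At the end, for the whole second after the job is handed in: Through the last second the plunger of the turntable that carries the lidded jar is held back more than 18 mm of its 22 mm, at rest (under 10 mm/s), with the fingers bearing on it (over 2 N); the other two plungers are seated (under 4 mm) and the three jars stand upright (within 0.15 rad) (((horizontal distance between jar_lid_on_center and stand_left below 0.03 m and value of joint plunger_left above 0.018 m and velocity of joint plunger_left between -0.01 and 0.01 m/s and contact force between the fingers and plunger_left above 2 N and value of joint each of plunger_mid, plunger_right below 0.004 m) or (horizontal distance between jar_lid_on_center and stand_mid below 0.03 m and value of joint plunger_mid above 0.018 m and velocity of joint plunger_mid between -0.01 and 0.01 m/s and contact force between the fingers and plunger_mid above 2 N and value of joint each of plunger_left, plunger_right below 0.004 m) or (horizontal distance between jar_lid_on_center and stand_right below 0.03 m and value of joint plunger_right above 0.018 m and velocity of joint plunger_right between -0.01 and 0.01 m/s and contact force between the fingers and plunger_right above 2 N and value of joint each of plunger_left, plunger_mid below 0.004 m)) and angle between each of jar_lid_on_center, jar_open1_center, jar_open2_center's own z axis and vertical below 0.15 rad); the arm keeps its last pose, push and grip.
It fails at once if the plunger of a turntable whose jar has no lid is pulled (more than 6 mm) ((not (horizontal distance between jar_lid_on_center and stand_left below 0.03 m) and value of joint plunger_left above 0.006 m) or (not (horizontal distance between jar_lid_on_center and stand_mid below 0.03 m) and value of joint plunger_mid above 0.006 m) or (not (horizontal distance between jar_lid_on_center and stand_right below 0.03 m) and value of joint plunger_right above 0.006 m)).
It fails at once if a jar on a turntable is shifted more than 20 mm (distance of any of jar_lid_on_center, jar_open1_center, jar_open2_center from where it was at the start of the episode above 0.02 m).
It fails at once if another thing on the bench is shifted more than 30 mm (distance of any of pen_center, tape_roll_center, spare_lid1_center, spare_lid2_center, side_jar_center, bowl_center from where it was at the start of the episode above 0.03 m).
It also fails if it takes over 32 s, if anything falls off the work surface, if the arm or the gripper's body presses on something with over 40 N, if the wrist force passes 120 N, or if a joint passes its speed limit or range.

## Working session

There is one attempt and no reset: what is moved stays moved. The work goes in short steps, Python scripts to look and compute and a tool call to move; the robot and the scene stay as the last step left them, time stands still between calls to the robot, and variables do not carry over. Pictures are saved under pics/ and viewed, and the job is handed in when it is done.

Besides the shell and the picture viewer there is one more tool, called by a JSON object that holds its "name" and its "arguments". jog_arm: Moves the arm, as the interface text tells. Its arguments: {"type":"object","properties":{"turn":{"type":"array","items":{"type":"array","items":{"type":"number"}}},"dp":{"type":"array","items":{"type":"array","items":{"type":"number"}}},"gripper":{"type":"array","items":{"type":"number"}},"grip_force":{"type":"number"}},"required":["turn","dp","gripper"]}

```bash
mkdir -p pics; cat > h.py <<'E'
import numpy as np,cv2
from cell import manip,camera,calibration,order
def snap(n,f):
    C=calibration(n);p,d=camera(n);cv2.imwrite('pics/'+f+'.png',p[:,:,::-1]);np.savez('pics/'+f,p=p,d=d,K=C['K'],T=C['world_from_camera']);return p,d,C
def cloud(f):
    z=np.load('pics/'+f+'.npz');d=z['d'];K=z['K'];v,u=np.mgrid[:480,:640]
    P=np.stack([(u-K[0,2])/K[0,0]*d,(v-K[1,2])/K[1,1]*d,d],-1)
    W=P@z['T'][:3,:3].T+z['T'][:3,3];W[d==0]=np.nan
    return z['p'],W
E
python3 - <<'E'
from h import *
s=manip.read_state();print(s)
snap('scene','s1');snap('top','t1')
E
```

```text
{'clock': 0.0, 'joints': array([-1.40359426e+00,  3.00486887e-01,  1.52159031e+00,  1.46514810e-06,
        1.32068354e+00, -6.66050737e-02]), 'qd': array([ 5.53238547e-04,  2.26310098e-03,  6.68937623e-04, -4.99359780e-04,
        1.80591756e-03, -9.94243922e-05]), 'effort': array([ 1.55539987e-03, -5.31806445e+01, -3.52734089e+01,  7.09376112e-02,
        2.44841102e-02, -9.99825852e-05]), 'eef_pos': array([ 127.37647698, -534.77675487,  204.87376262]), 'eef_rot': array([3.07377265, 1.56962824, 1.7367831 ]), 'wrist_force': array([-0.63705135, -0.04326564,  0.2407221 ]), 'moment': array([-6.71437413e-02, -9.24163072e-05,  2.43615624e-02]), 'finger_gap': 93.99229719869047}
```

View pics/s1.png

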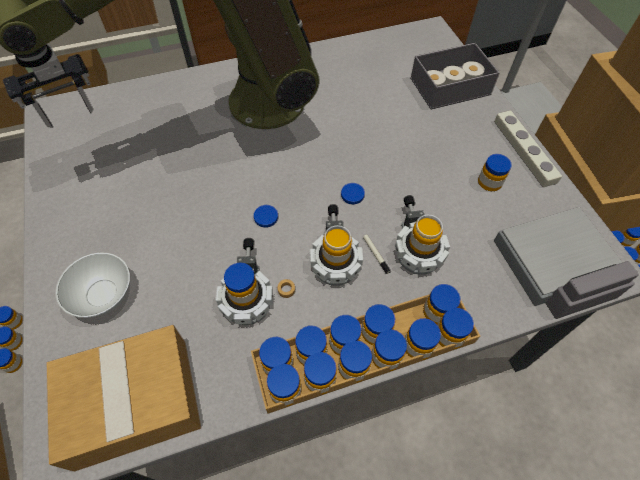

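View pics/t1.png

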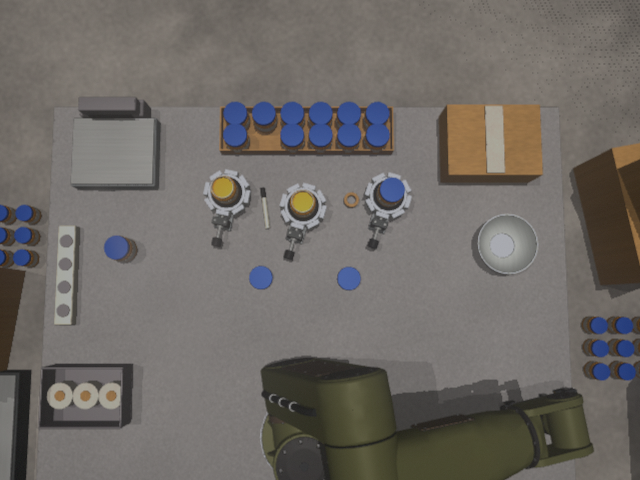

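The lidded jar is on the right-hand stand: top image (392,192), with its knob at about (373,244). A loose lid lies at (349,278). The other two jars show orange contents. Next I'll measure positions.

```bash
python3 - <<'E'
from h import *
p,W=cloud('t1')
def at(u,v): print((u,v),W[v,u].round(1))
for a in [(373,244),(392,192),(349,278),(349,300),(379,228),(295,254),(303,205)]: at(*a)
x,y,z=W[...,0],W[...,1],W[...,2]
# knob pts
u0,v0=373,244
c=W[v0,u0]
m=(abs(x-c[0])<50)&(abs(y-c[1])<40)&(z>20)&(z<66)
vs,us=np.where(m)
print(us.min(),us.max(),vs.min(),vs.max())
cr=cv2.resize(p[150:300,320:430],None,fx=5,fy=4,interpolation=cv2.INTER_CUBIC);cv2.imwrite('pics/c1.png',cr[:,:,::-1])
for r in range(222,252): print(r,[int(t) if t==t else -1 for t in z[r,364:392]])
E
```

```text
(373, 244) [ 533.3 -187.9   53.8]
(392, 192) [ 663.2 -230.6  150.3]
(349, 278) [ 439.8 -122.2   14.2]
(349, 300) [ 377.5 -122.7   -2. ]
(379, 228) [ 577.8 -204.7   59.1]
(295, 254) [509.3  32.1   4.8]
(303, 205) [631.2   6.8 132.8]
367 385 226 249
222 [1, 5, -1, -3, 1, 4, 12, 48, 74, 67, 69, 67, 69, 67, 71, 68, 68, 65, 67, 72, 58, 76, 70, 64, -6, 0, 0, -6]
223 [4, 0, 0, 3, 2, 13, 8, 67, 71, 76, 73, 67, 66, 71, 74, 70, 71, 70, 67, 71, 72, 66, 71, 67, 1, 3, 2, 1]
224 [4, 3, -3, 3, -5, 11, 25, 77, 72, 71, 69, 75, 68, 69, 71, 66, 72, 70, 66, 70, 71, 68, 68, 67, -2, -3, 1, 4]
225 [2, 3, 0, -2, -2, 13, 45, 60, 65, 72, 66, 66, 64, 66, 73, 66, 72, 67, 66, 71, 76, 61, 77, 63, 1, -4, -9, 4]
226 [4, 1, 2, 0, 2, 17, 22, 42, 45, 49, 59, 64, 62, 68, 65, 72, 76, 74, 74, 65, 77, 72, 76, -2, -4, -3, 9, 1]
227 [0, -3, 0, 2, 9, 11, 18, 21, 30, 29, 47, 51, 48, 63, 54, 65, 77, 71, 69, 68, 70, 78, 70, 1, -4, 5, 5, 2]
228 [-1, -4, 0, 0, 12, 13, 9, 1, 17, 14, 43, 57, 52, 45, 46, 59, 56, 63, 74, 66, 71, 67, 67, 4, 3, 5, -4, 0]
229 [-9, 0, 2, 0, 9, 10, 0, 4, 12, 11, 35, 43, 51, 53, 57, 55, 53, 32, 45, 49, 57,
[... 1618 characters left out ...]
, 61, 64, 62, 55, 54, 56, 51, 56, 0, 0, -1, 3, 1, -2, -2, 16, 0, 7, 5, 0, 0, 0]
246 [-4, -2, -3, 47, 50, 59, 51, 62, 55, 65, 57, 60, 56, 0, 1, -4, -2, 0, 0, -2, 1, 5, 1, -6, 4, -4, 0, 4]
247 [0, 0, -2, -4, 39, 47, 52, 59, 60, 65, 65, 52, 53, -3, -6, 0, -1, -5, 10, -1, 1, -6, -6, -1, 0, 6, -1, 0]
248 [-2, 4, -3, 2, 2, 2, -5, 40, 46, 56, 57, 53, 52, -2, -4, 5, 5, -5, 0, 0, 1, 1, 0, -3, 0, 9, 0, -5]
249 [-3, 1, -5, -2, 0, 0, 3, 2, -1, -4, -6, 42, -5, 0, 6, 0, 1, -1, 0, 0, 3, 0, 2, -2, 2, 5, -1, 3]
250 [-4, 0, -5, -3, 10, -1, -5, 0, 6, 1, 5, -2, 2, 1, 3, 4, -6, -3, 2, 5, 3, -6, 2, 7, -1, 0, 1, -1]
251 [-3, -2, 3, 6, 0, 0, -5, -2, -6, 0, 0, -3, 1, 0, 6, -2, 2, -1, 2, -2, 3, 4, 2, -1, 4, 3, 3, -5]
```

View pics/c1.png

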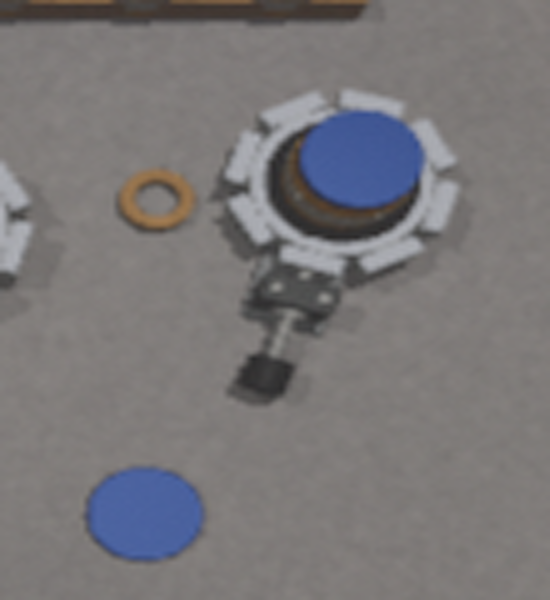

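```bash
cat > fit.py <<'E'
from h import *
import sys
p,W=cloud(sys.argv[1])
x,y,z=W[...,0],W[...,1],W[...,2]
near=(abs(x-600)<130)&(abs(y+210)<110)
pi=p.astype(int)
blue=(pi[...,2]>pi[...,0]+40)
lid=near&(z>135)&(z<165)&blue
L=W[lid];print('lid',lid.sum(),np.median(L,0),[(L[:,i].min()+L[:,i].max())/2 for i in (0,1)],np.ptp(L[:,:2],0), cv2.minEnclosingCircle(L[:,:2].astype(np.float32)))
tt=near&(z>56)&(z<73)&(pi.min(-1)>105)
T=W[tt];print('tt',tt.sum(),cv2.minEnclosingCircle(T[:,:2].astype(np.float32)))
kn=near&(np.hypot(x-533,y+188)<24)&(z>38)
Kp=W[kn];print('knob',kn.sum(),Kp.mean(0),np.median(Kp,0))
E
python3 fit.py t1; python3 fit.py s1
python3 - <<'E'
from h import *
from scipy.spatial.transform import Rotation as R
s=manip.read_state();print(R.from_euler('xyz',s['eef_rot']).as_matrix().round(3))
C=calibration('wrist');T=C['world_from_camera'];print(T.round(2));print(C['K'])
E
```

```text
lid 462 [ 670.66535921 -230.5279283   149.06726203] [np.float64(669.7959292366058), np.float64(-230.92168248958808)] [63.79916864 64.03106083] ((669.9229736328125, -229.96099853515625), 33.13135528564453)
tt 646 ((640.828125, -229.7595977783203), 92.04805755615234)
knob 102 [ 536.20403867 -186.79009842   55.49169518] [ 535.64977279 -187.58534817   55.63607943]
lid 700 [ 676.12142481 -230.162074    148.92606564] [np.float64(673.4749084340981), np.float64(-229.7942617647526)] [67.13756549 65.20011914] ((673.3668823242188, -230.438232421875), 34.404151916503906)
tt 816 ((629.9962158203125, -219.137939453125), 109.1367416381836)
knob 125 [ 541.93860197 -186.98958817   54.88802352] [ 542.9680088  -187.1968379    55.92617389]
[[-0.     0.973  0.232]
 [ 0.001  0.232 -0.973]
 [-1.     0.    -0.001]]
[[ 2.3000e-01 -9.5000e-01 -2.2000e-01  1.9031e+02]
 [-9.7000e-01 -2.3000e-01 -5.0000e-02 -5.2050e+02]
 [-0.0000e+00  2.3000e-01 -9.7000e-01  3.8538e+02]
 [ 0.0000e+00  0.0000e+00  0.0000e+00  1.0000e+00]]
[[404.96186364   0.         321.56150666]
 [  0.         404.96186364 233.06796766]
 [  0.           0.           1.        ]]
```

{"name": "jog_arm", "arguments": {"turn": [[0,0,0],[0,0,0],[0,0,0],[0,0,0],[0,0,0],[0,0,0],[0,0,0],[0,0,0]], "dp": [[-1,5.5,-2.8],[-1,5.5,-2.8],[-1,5.5,-2.8],[0,5.5,-2.8],[0,5.5,-2.8],[0,5.5,-2.8],[0,5.5,-2.8],[0,0,0]], "gripper": [0,0,0.3,0.6,0.6,0.6,0.6,0.6]}}

```text
clock: 1.1
eef_pos: [461.0, -249.2, 233.8]
eef_rot: [-3.011, 1.566, 1.933]
wrist_force: [-0.6, -0.4, -0.6]
finger_gap: 38.9
```

{"name": "jog_arm", "arguments": {"turn": [[10.4,0,0],[10.4,0,0],[10.4,0,0],[0,0,0]], "dp": [[0,0,0],[0,0,0],[0,0,0],[0,0,0]], "gripper": [0.6,0.6,0.6,0.6]}}

```text
clock: 1.6
eef_pos: [459.1, -250.5, 232.7]
eef_rot: [-2.148, 1.564, 2.237]
wrist_force: [0.6, -0.1, 0.6]
finger_gap: 37.7
```

```bash
python3 - <<'E'
from h import *
from scipy.spatial.transform import Rotation as R
s=manip.read_state();print(s);print(R.from_euler('xyz',s['eef_rot']).as_matrix().round(3))
snap('wrist','w1')
E
```

```text
{'clock': 1.6, 'joints': array([-0.57067766,  0.22294608,  1.55385058,  0.00231417,  1.37132543,
        1.32761631]), 'qd': array([-0.00918616, -0.00106097,  0.00288497,  0.00041005,  0.0001386 ,
       -0.06172891]), 'effort': array([ 2.21849014e-01, -4.92322791e+01, -3.59257293e+01,  4.26563050e-02,
       -5.38465090e-02,  2.01806366e+00]), 'eef_pos': array([ 459.130009  , -250.50562785,  232.70285928]), 'eef_rot': array([-2.14788941,  1.56388462,  2.23653597]), 'wrist_force': array([ 0.58620387, -0.13479784,  0.63139708]), 'moment': array([ 0.02769865, -0.00461208,  0.0048891 ]), 'finger_gap': 37.67853961362523}
[[-0.004  0.947 -0.322]
 [ 0.005 -0.322 -0.947]
 [-1.    -0.006 -0.004]]
```

View pics/w1.png

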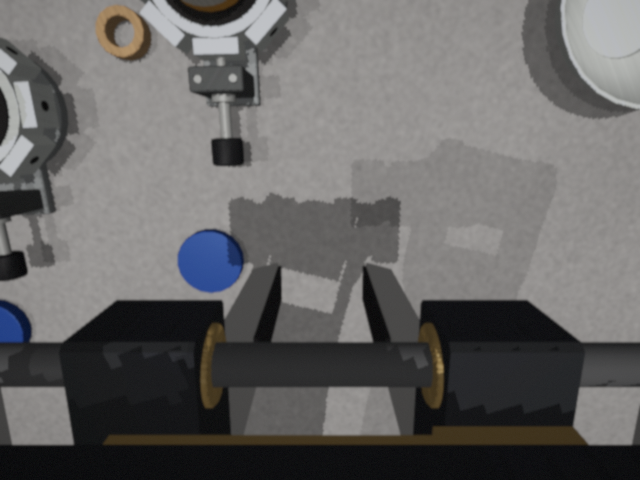

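The wrist view shows the right-hand knob at (228,152), its rod running up to (224,97), and the bracket at (217,78). The lid at (211,260) is clear of it.

```bash
python3 - <<'E'
from h import *
p,W=cloud('w1')
z=np.load('pics/w1.npz');K,T=z['K'],z['T']
def ray(u,v,h):
    d=T[:3,:3]@np.array([(u-K[0,2])/K[0,0],(v-K[1,2])/K[1,1],1]);o=T[:3,3];return (o+d*(h-o[2])/d[2]).round(1)
g=p.astype(int).sum(-1)
print('knob region');m=(g<110);m[:130]=0;m[175:]=0;m[:,:200]=0;m[:,250:]=0
vs,us=np.where(m);print(us.min(),us.max(),vs.min(),vs.max())
# rod rows: height profile
for r in range(94,140,5):
    zz=W[r,205:250,2];c=np.where((zz>36)&(zz<60))[0]+205
    print(r,c.min() if len(c) else None,c.max() if len(c) else None,ray(c.mean(),r,51) if len(c) else '')
k=W[130:172,205:255].reshape(-1,3);k=k[(k[:,2]>52)];print('knob top',len(k),k.mean(0),k.min(0),k.max(0))
k=W[130:172,205:255].reshape(-1,3);k=k[(k[:,2]>38)];print('knob',len(k),k.mean(0))
b=W[60:100,180:265].reshape(-1,3);b=b[(b[:,2]>64)&(b[:,2]<76)];print('bracket',len(b),cv2.minAreaRect(b[:,:2].astype(np.float32)))
print(ray(222.5,140,60),ray(228,150,58))
E
```

```text
knob region
213 243 139 164
94 205 249 [ 580.9 -207.3   51. ]
99 212 235 [ 578.1 -203.    51. ]
104 218 229 [ 574.3 -201.5   51. ]
109 219 230 [ 570.2 -200.7   51. ]
114 219 230 [ 566.4 -199.2   51. ]
119 219 230 [ 562.5 -197.6   51. ]
124 220 231 [ 558.4 -196.9   51. ]
129 220 231 [ 554.5 -195.3   51. ]
134 221 231 [ 550.5 -194.2   51. ]
139 212 241 [ 546.3 -193.4   51. ]
knob top 838 [ 536.39900563 -190.3894958    58.33943147] [ 522.03692748 -203.58034419   52.00118414] [ 554.00075886 -174.12459631   62.46618457]
knob 984 [ 537.04284367 -191.2451156    57.11287625]
bracket 1508 ((591.4981689453125, -206.1124267578125), (44.684906005859375, 20.381555557250977), 72.61966705322266)
[ 546.1 -191.5   60. ] [ 536.9 -192.3   58. ]
```

{"name": "jog_arm", "arguments": {"turn": [[-1.4,0,0],[0,0,0],[0,0,0],[0,0,0]], "dp": [[0,0,0],[0,4.1,-4.1],[0,4.1,-4.1],[0,0,0]], "gripper": [0.6,0.6,0.6,0.6]}}

```text
clock: 2.15
eef_pos: [563.3, -195.7, 232.5]
eef_rot: [-2.154, 1.564, 2.271]
wrist_force: [0.3, -0.7, -0.6]
finger_gap: 37.5
```

```bash
cat > err.py <<'E'
from h import *
from scipy.spatial.transform import Rotation as R
s=manip.read_state();M=R.from_euler('xyz',s['eef_rot']).as_matrix()
print(s['clock'],s['eef_pos'].round(1),s['wrist_force'].round(1),s['finger_gap'],M.round(3).tolist())
print('tool delta cm',(M.T@(np.array([562,-197,27])-s['eef_pos'])/10).round(2))
E
python3 err.py
```

```text
2.15 [ 563.3 -195.7  232.5] [ 0.3 -0.7 -0.6] 37.51654440590915 [[-0.004, 0.959, -0.283], [0.005, -0.283, -0.959], [-1.0, -0.006, -0.004]]
tool delta cm [2.055e+01 2.000e-02 2.300e-01]
```

{"name": "jog_arm", "arguments": {"turn": [[0.8,0,0],[0,0,0],[0,0,0],[0,0,0]], "dp": [[4,0.0,0.2],[4,0,0],[4,0,0],[0,0,0]], "gripper": [0.6,0.6,0.6,0.6]}}

```text
clock: 2.65
eef_pos: [560.6, -198.9, 110.1]
eef_rot: [-2.13, 1.565, 2.293]
wrist_force: [0.3, 0.1, 0.8]
finger_gap: 37.4
```

```bash
python3 err.py; python3 - <<'E'
from h import *
snap('wrist','w2');snap('scene','s2')
a=cv2.imread('pics/s2.png')[200:340,190:340];cv2.imwrite('pics/s2c.png',cv2.resize(a,None,fx=4,fy=4))
E
```

```text
2.65 [ 560.6 -198.9  110.1] [0.3 0.1 0.8] 37.39016486806374 [[-0.004, 0.958, -0.286], [0.004, -0.286, -0.958], [-1.0, -0.005, -0.003]]
tool delta cm [ 8.31  0.13 -0.19]
```

View pics/w2.png

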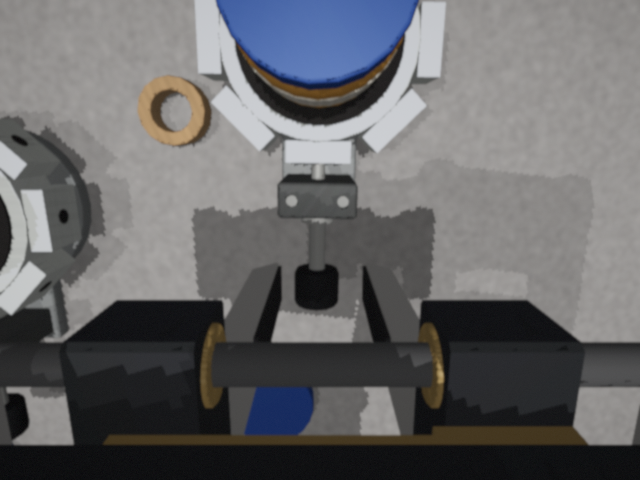

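View pics/s2c.png

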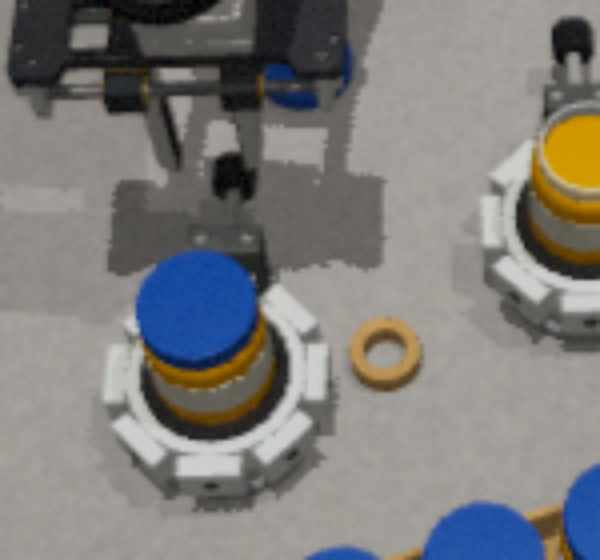

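The rod at u≈317 lies midway between the fingers (265–378), with the knob at (317,286). I'll check the gap along the rod from this closer view.

```bash
python3 - <<'E'
from h import *
p,W=cloud('w2')
z=np.load('pics/w2.npz');K,T=z['K'],z['T']
from scipy.spatial.transform import Rotation as R
s=manip.read_state();M=R.from_euler('xyz',s['eef_rot']).as_matrix()
L=(W-s['eef_pos'])@M  # tool coords
b=L[170:222,272:362].reshape(-1,3);b=b[abs(b[:,0]-40)<5];print('bracket top y,z',b.min(0),b.max(0))
for r in range(214,310,4):
    print(r,L[r,317].round(0),p[r,317], L[r,300:335,2][abs(L[r,300:335,0]-56)<14].mean().round(1))
E
```

```text
bracket top y,z [ 40.13468082  19.34385182 -23.95214104] [44.99420717 40.08135442 20.20169737]
214 [43. 23. -2.] [76 78 77] -2.0
218 [42. 20. -2.] [123 123 121] -1.8
222 [57. 15. -2.] [97 97 96] -1.7
226 [62. 12. -2.] [85 86 84] -2.0
230 [61.  9. -2.] [86 86 84] -2.0
234 [62.  7. -2.] [87 86 84] -2.3
238 [61.  4. -2.] [84 85 83] -2.3
242 [60.  2. -2.] [87 86 85] -2.3
246 [62. -1. -2.] [86 86 84] -2.3
250 [61. -3. -2.] [85 85 83] -2.3
254 [62. -6. -2.] [84 84 83] -2.3
258 [62. -8. -2.] [86 86 84] -2.3
262 [ 62. -11.  -2.] [85 85 83] -2.1
266 [ 62. -14.  -2.] [86 86 84] -4.4
270 [ 62. -16.  -2.] [55 55 54] -2.0
274 [ 56. -17.  -2.] [13 12 13] -2.0
278 [ 52. -18.  -2.] [16 17 16] -2.0
282 [ 53. -21.  -2.] [16 17 18] -2.3
286 [ 52. -23.  -2.] [15 14 15] -2.0
290 [ 53. -26.  -2.] [19 19 19] -2.0
294 [ 53. -28.  -2.] [16 15 17] -2.0
298 [ 53. -31.  -2.] [18 18 18] -2.0
302 [ 53. -34.  -2.] [15 15 18] -2.0
306 [ 54. -36.  -2.] [18 19 19] -2.0
```

{"name": "jog_arm", "arguments": {"turn": [[0,0,0],[0,0,0],[0,0,0],[0,0,0],[0,0,0]], "dp": [[2,-0.1,-0.2],[2,0,0],[2,0,0],[2,0,0],[0,0,0]], "gripper": [0.6,0.6,0.6,0.6,0.6]}}

```text
clock: 3.38
eef_pos: [567.1, -200.3, 42.8]
eef_rot: [1.591, 1.553, -0.267]
wrist_force: [0.1, 0.0, -0.3]
finger_gap: 37.3
```

```bash
python3 err.py; python3 - <<'E'
from h import *
snap('wrist','w3')
E
```

```text
3.375 [ 567.1 -200.3   42.8] [ 0.1  0.  -0.3] 37.29719109643872 [[0.017, 0.959, -0.284], [-0.005, -0.284, -0.959], [-1.0, 0.017, -0.0]]
tool delta cm [ 1.57 -0.61 -0.17]
```

View pics/w3.png

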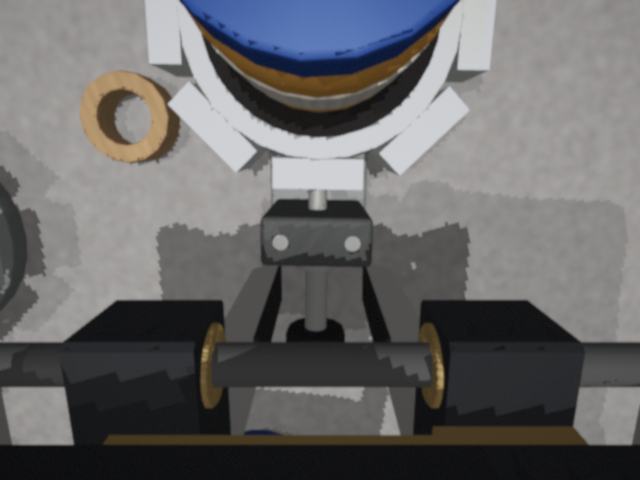

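```bash
python3 - <<'E'
from h import *
s=manip.read_state();print(s['joints'].round(3),s['effort'].round(1),s['qd'].round(3))
E
```

```text
[-0.401  0.576  1.528  0.003  1.019  1.456] [  0.1 -61.  -28.8   0.   -0.2  -0. ] [ 0.003 -0.015 -0.012  0.001  0.003  0.002]
```

{"name": "jog_arm", "arguments": {"turn": [[0,0,-1],[0,0,0]], "dp": [[0,-0.6,-0.1],[0,0,0]], "gripper": [0.6,0.6]}}

```text
clock: 3.68
eef_pos: [562.6, -198.0, 45.7]
eef_rot: [1.529, 1.568, -0.33]
wrist_force: [0.4, -0.4, -0.3]
finger_gap: 37.8
```

```bash
python3 err.py
```

```text
3.675 [ 562.6 -198.    45.7] [ 0.4 -0.4 -0.3] 37.802820317625354 [[0.003, 0.959, -0.284], [-0.001, -0.284, -0.959], [-1.0, 0.003, 0.0]]
tool delta cm [ 1.87 -0.09 -0.08]
```

{"name": "jog_arm", "arguments": {"turn": [[0,0,0],[0,0,0],[0,0,0]], "dp": [[0.9,-0.1,-0.1],[0.9,0,0],[0,0,0]], "gripper": [0.6,0.6,0.6]}}

```text
clock: 4.05
eef_pos: [562.0, -196.7, 26.6]
eef_rot: [1.525, 1.568, -0.333]
wrist_force: [-0.2, -0.3, 0.3]
finger_gap: 37.8
```

```bash
python3 err.py; python3 - <<'E'
from h import *
snap('wrist','w4');snap('scene','s4')
a=cv2.imread('pics/s4.png')[180:340,190:340];cv2.imwrite('pics/s4c.png',cv2.resize(a,None,fx=3.5,fy=3.5))
E
python3 err.py
```

```text
4.05 [ 562.  -196.7   26.6] [-0.2 -0.3  0.3] 37.796765446430136 [[0.003, 0.959, -0.283], [-0.001, -0.283, -0.959], [-1.0, 0.003, 0.0]]
tool delta cm [-0.04  0.01  0.03]
4.15 [ 562.4 -196.9   27.5] [ 0.6  0.  -0.1] 37.29999602461872 [[0.004, 0.959, -0.283], [-0.002, -0.283, -0.959], [-1.0, 0.004, 0.0]]
tool delta cm [ 0.05 -0.03  0.02]
```

View pics/w4.png

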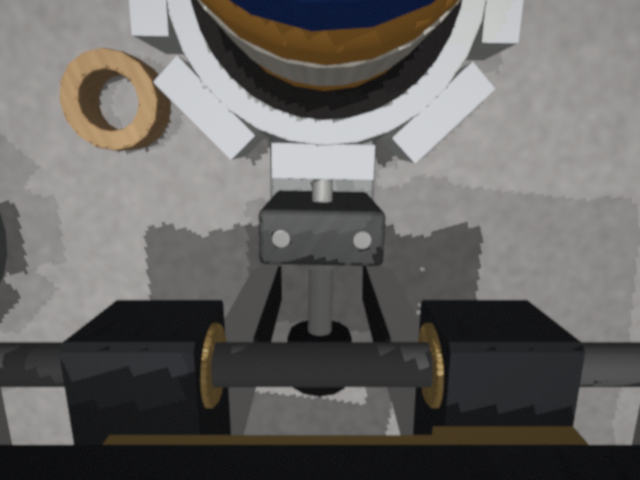

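View pics/s4c.png

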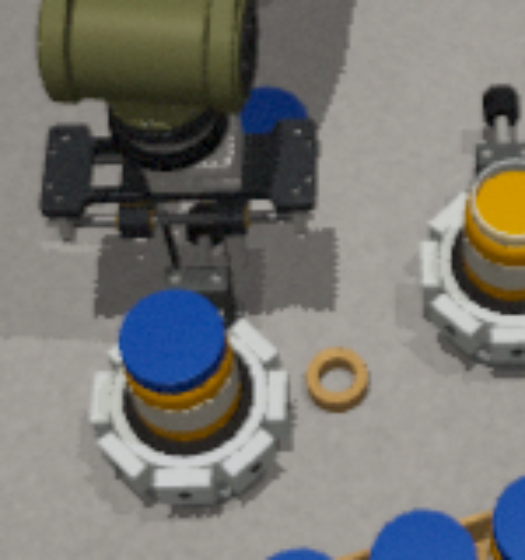

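The fingers straddle the rod, which sits at u≈320 between fingertips at 278 and 365. The fingertips are at the right height, between the bracket and the knob. Now I'll close on the rod.

{"name": "jog_arm", "arguments": {"turn": [[0,0,0],[0,0,0],[0,0,0],[0,0,0]], "dp": [[0,0,0],[0,0,0],[0,0,0],[0,0,0]], "gripper": [0.85,1,1,1], "grip_force": 10}}

```text
clock: 4.65
eef_pos: [562.8, -196.3, 27.9]
eef_rot: [1.699, 1.566, -0.159]
wrist_force: [1.5, 5.6, -1.1]
finger_gap: 9.4
```

```bash
python3 err.py
```

```text
4.65 [ 562.8 -196.3   27.9] [ 1.5  5.6 -1.1] 9.394123908574645 [[0.005, 0.959, -0.283], [-0.001, -0.283, -0.959], [-1.0, 0.005, -0.001]]
tool delta cm [ 0.09 -0.06  0.09]
```

{"name": "jog_arm", "arguments": {"turn": [[0,0,0],[0,0,0],[0,0,0],[0,0,0]], "dp": [[0,-0.5,-0.05],[0,-0.5,0],[0,-0.5,0],[0,0,0]], "gripper": [1,1,1,1]}}

```text
clock: 5.15
eef_pos: [551.1, -192.5, 28.1]
eef_rot: [1.568, 1.557, -0.29]
wrist_force: [7.8, -2.3, -7.7]
finger_gap: 9.7
```

```bash
python3 err.py
```

```text
5.15 [ 551.1 -192.5   28.1] [ 7.8 -2.3 -7.7] 9.66340311670089 [[0.013, 0.959, -0.284], [-0.004, -0.284, -0.959], [-1.0, 0.014, 0.0]]
tool delta cm [0.12 1.17 0.12]
```

{"name": "jog_arm", "arguments": {"turn": [[0,0,0],[0,0,0],[0,0,0],[0,0,0]], "dp": [[0.05,-0.5,0],[0,-0.5,0],[0,-0.4,0],[0,0,0]], "gripper": [1,1,1,1]}}

```text
clock: 5.65
eef_pos: [542.2, -189.7, 28.4]
eef_rot: [1.561, 1.543, -0.298]
wrist_force: [9.5, -1.7, -9.3]
finger_gap: 9.8
```

```bash
python3 err.py
```

```text
5.65 [ 542.2 -189.7   28.4] [ 9.5 -1.7 -9.3] 9.834807466592181 [[0.027, 0.958, -0.284], [-0.008, -0.284, -0.959], [-1.0, 0.028, 0.0]]
tool delta cm [0.2  2.1  0.13]
```

{"name": "jog_arm", "arguments": {"turn": [[0,0,-0.8],[0,0,0],[0,0,0]], "dp": [[0.1,-0.4,0],[0,-0.4,0],[0,0,0]], "gripper": [1,1,1]}}

```text
clock: 6.02
eef_pos: [539.4, -188.9, 28.9]
eef_rot: [1.544, 1.543, -0.316]
wrist_force: [9.6, -2.1, -9.7]
finger_gap: 9.5
```

```bash
python3 err.py;python3 - <<'E'
from h import *
snap('wrist','w5')
E
```

```text
6.025 [ 539.4 -188.9   28.9] [ 9.6 -2.1 -9.7] 9.492542122024274 [[0.026, 0.958, -0.284], [-0.009, -0.284, -0.959], [-1.0, 0.028, 0.001]]
tool delta cm [0.25 2.39 0.14]
```

View pics/w5.png

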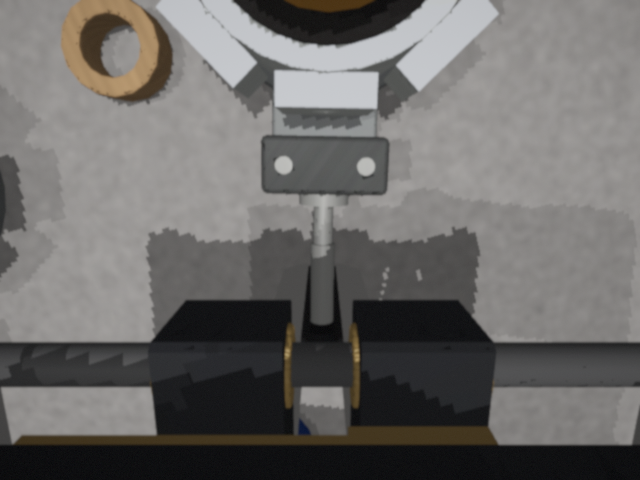

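{"name": "jog_arm", "arguments": {"turn": [[0,0,-0.8],[0,0,0],[0,0,0]], "dp": [[0.1,-0.5,0],[0,-0.5,0],[0,-0.4,0]], "gripper": [1,1,1], "grip_force": 20}}

```text
clock: 6.45
eef_pos: [536.8, -188.1, 29.6]
eef_rot: [1.533, 1.527, -0.327]
wrist_force: [39.3, -8.5, -32.6]
finger_gap: 9.2
```

```bash
python3 err.py
```

```text
6.45 [ 536.8 -188.1   29.6] [ 39.3  -8.5 -32.6] 9.162349092273134 [[0.041, 0.957, -0.286], [-0.014, -0.285, -0.958], [-0.999, 0.043, 0.002]]
tool delta cm [0.38 2.66 0.13]
```

{"name": "jog_arm", "arguments": {"turn": [[0,0,0],[0,0,0],[0,0,0]], "dp": [[0.1,-0.2,0],[0.1,-0.2,0],[0.1,-0.2,0]], "gripper": [1,1,1]}}

```text
clock: 6.82
eef_pos: [537.6, -188.4, 29.1]
eef_rot: [1.536, 1.51, -0.325]
wrist_force: [10.3, -1.0, 0.5]
finger_gap: 9.1
```

```bash
python3 err.py
```

```text
6.825 [ 537.6 -188.4   29.1] [10.3 -1.   0.5] 9.12028595878687 [[0.058, 0.956, -0.286], [-0.02, -0.286, -0.958], [-0.998, 0.061, 0.002]]
tool delta cm [0.37 2.57 0.13]
```

{"name": "jog_arm", "arguments": {"turn": [[0,0,-1],[0,0,-1],[0,0,-0.5]], "dp": [[0.05,-0.3,0],[0.05,-0.3,0],[0.1,-0.3,0]], "gripper": [1,1,1]}}

```text
clock: 7.2
eef_pos: [537.0, -188.2, 29.1]
eef_rot: [1.501, 1.532, -0.361]
wrist_force: [17.7, -3.9, -5.8]
finger_gap: 9.6
```

```bash
python3 err.py; python3 - <<'E'
from h import *
snap('wrist','w6');snap('scene','s6');snap('top','t6')
E
python3 err.py
```

```text
7.2 [ 537.  -188.2   29.1] [17.7 -3.9 -5.8] 9.596013188609174 [[0.036, 0.957, -0.287], [-0.014, -0.287, -0.958], [-0.999, 0.039, 0.003]]
tool delta cm [0.32 2.63 0.12]
7.35 [ 537.  -188.2   29.2] [19.9 -3.9 -9. ] 9.182341197096827 [[0.037, 0.957, -0.287], [-0.014, -0.287, -0.958], [-0.999, 0.039, 0.003]]
tool delta cm [0.33 2.63 0.13]
```

View pics/w6.png

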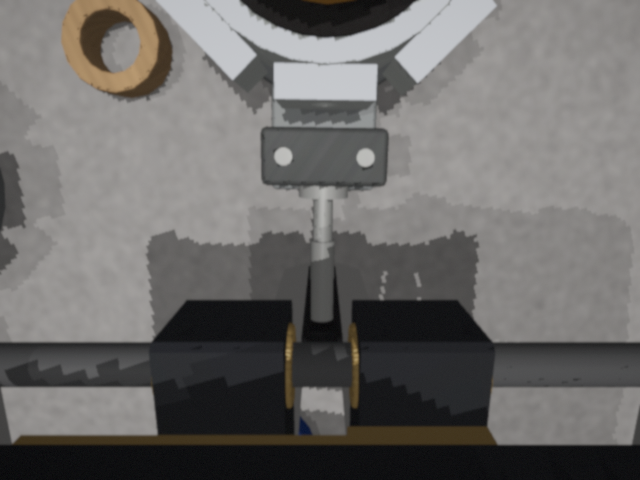

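View pics/s6.png

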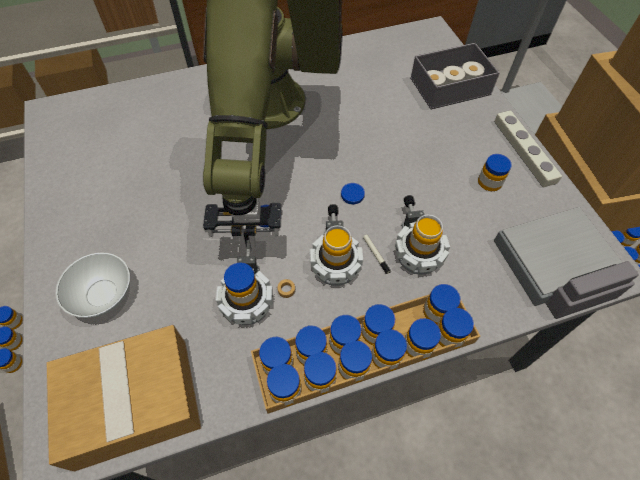

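The net pull of 20 N exceeds the 10.5 N maximum spring force, and the TCP stays at rest. So the plunger is hard against its end stop. The w6 picture shows about 56 mm of rod length exposed ahead of the fingers, and s6 shows everything else in its original place. I'm handing in now.

```bash
python3 err.py; python3 - <<'E'
from h import *
print(order.sign_off())
E
```

```text
7.35 [ 537.  -188.2   29.2] [19.9 -3.9 -9. ] 9.182341197096827 [[0.037, 0.957, -0.287], [-0.014, -0.287, -0.958], [-0.999, 0.039, 0.003]]
tool delta cm [0.33 2.63 0.13]
the job is handed in; nothing more can be done
None
```

The lidded jar was on the right-hand stand. I lowered the fingers over that plunger's rod between bracket and knob, closed on the rod, and pulled straight back to the end stop. I handed the job in at 7.35 s, still holding.

**Last checks:**
- **Hold:** the tool had moved about 26 mm back since closing on the rod. It was at rest under a steady pull of about 20 N, more than the spring's 10.5 N maximum, so I take it to be at the stop. The fingers were still closed on the rod, with a 9.2 mm opening.
- **Surroundings:** in the last scene picture the jars, the other two knobs and the loose items I could see looked unmoved. This was by eye; I did not measure it. The gripper hides the loose lid near it in that view; the wrist view shows only a sliver of it.

**What was off or unconfirmed:**
- **Travel not measured:** I judged the plunger's travel from force and tool position only. The 56 mm of exposed rod I mentioned before handing in was a guess, so disregard it.
- **Tool drift:** on the way down the tool drifted about 6 mm towards the bracket. I corrected that before going in.
- **Final pose:** the tool ended tilted about 2° under load. The rod may have slipped a few millimetres in the grip early in the pull.
- **Force peak:** the highest wrist-force reading was about 52 N when it first met the stop, and I then eased it off. The limit is 120 N.

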